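# Set the mitre box one hole over

### The job

The mitre box is pinned for a square cut. With the gripper open, hook one fingertip under the pull ring of its spring index pin, lift the pin clear of the plate without pinching the ring, and swing the arm just one hole clockwise, seen from above; then let the pin drop fully home in that hole and come away. Leave the saw, the knife, the basket and the bamboo slat where they are.

Things in the scene. Friction and masses are not known exactly. Their poses are not given: they have to be found in the camera images.
- mitre_box: Grey cast mitre box screwed to the table: 460 mm long (its y), bed 56 mm high, its front edge 85 mm before the pivot, a 42 mm high fence on the bed's rear. Origin on the table under the swing arm's pivot; x square to the fence, from the bed's front to its rear, z up. A fan-shaped aluminium quadrant plate (radius 212 mm, top at 28 mm) juts out in front, to -x.
- pivot (a point): Point on the upright pivot axis of the swing arm, 35 mm above the table. The quadrant plate has seven index holes 15 degrees (0.262 rad, 50 mm) apart on a circle of 190 mm radius about this axis.
- next_hole (a point): Mouth of the index hole, 12 mm wide, next to the square-cut hole (the middle one of the seven) in the clockwise direction seen from above, 28 mm above the table: where the pin must go.
- swing_arm (a joint): Angle of the swing arm, a dark steel bar 28 mm wide, top at 40 mm, from the pivot under the bed to a round end 221 mm out. 0 rad: square cut, the start, its free end towards the box's -x; grows clockwise seen from above, next hole at 0.262. Turns only with the pin up, about 1 N at the ring, stays where left. Carries two guide rods 175 mm high on a 22 mm deep block 112 mm from the pivot.
- index_pin (a joint): Height of the index pin above its home, m. 0: fully home, 8 mm deep in a hole; its tip clears the plate above 0.008; stop at 0.016. A spring pushes it down with 6 N at home, 11 N at the stop. Pin upright, 10 mm thick, round nose, in a barrel on the arm 190 mm from the pivot. Let down within 3 mm of a hole it draws the arm in and drops home; between holes it rides on the plate.
- ring_center (a point): Centre of the steel pull ring fixed on top of the pin: inside diameter 38 mm, bar 5 mm, 95 mm above the table at home, 181 mm from the pivot axis. It stands across the arm, leaning 25 degrees with its top towards the pivot. A finger tilted 45 degrees, pointing down and along the arm towards the pivot, fits through; 55 mm free behind it to the guide block, 34 mm below it to the pin's barrel.
- ring_top (a point): Inner side of the ring's bar at its top, 19 mm from ring_center, 112 mm above the table at home: where the finger lifts. It rises and swings with pin and arm.
- bamboo_slat: Loose bamboo slat 24 x 300 x 9 mm lying along the fence on the bed. Origin: centre of its underside. Leave alone.
- back_saw: Loose back saw lying flat on the left of the table, 386 mm long, 110 mm wide, 22 mm high at its wooden handle. Origin: underside, in the blade, 100 mm from its handle end; x along the blade, away from the handle. Leave alone.
- split_knife: Loose bamboo-splitting knife lying flat, 243 mm long, 34 mm wide, 21 mm high. Origin: underside, where handle and blade meet; x along the blade. Leave alone.
- small_basket: Loose small round bamboo basket, 120 mm across, 59 mm high. Origin: centre of its underside. Leave alone.

How it is judged (in metres and radians):
On the way, in this order (a step that is already met when the one before it is completed fails the run):
1. the index pin is lifted clear of the plate while the arm still stands at its first hole (value of joint index_pin above 0.0078 m and value of joint swing_arm between -0.05 and 0.05 rad and contact force between the fingers and mitre_box above 1 N), for 0.1 s.
2. the arm is swung clockwise over half way to the next hole, the pin clear of the plate (value of joint swing_arm above 0.14 rad and value of joint index_pin above 0.005 m).
At the end, for the whole second after the job is handed in: The index pin is home (within 2 mm) in the first hole clockwise of the square-cut hole, the arm at 0.262 rad within 0.02 and at rest (value of joint index_pin below 0.002 m and value of joint swing_arm between 0.242 and 0.282 rad and velocity of joint swing_arm between -0.05 and 0.05 rad/s); the robot touches nothing.
It fails at once if the arm is swung past the next hole, or counter-clockwise from the start (value of joint swing_arm above 0.4 rad or value of joint swing_arm below -0.1 rad).
It fails at once if the arm is forced across with the pin still in the plate (value of joint index_pin below 0.004 m and value of joint swing_arm between 0.05 and 0.21 rad).
It fails at once if the ring is taken between the fingers (the grasp point within 28 mm of the top of the ring while the pin is up) instead of hooked by one fingertip of the open gripper (value of joint index_pin above 0.005 m and distance between the grasp point and ring_top below 0.028 m).
It fails at once if the bamboo slat, the saw, the knife or the basket is moved more than 20 mm (distance of any of bamboo_slat, back_saw, split_knife, small_basket from where it was at the start of the episode above 0.02 m).
It also fails if it takes over 38 s, if anything falls off the work surface, if the arm or the gripper's body presses on something with over 40 N, if the wrist force passes 120 N, or if a joint passes its speed limit or range.

### The arm

A 6-joint arm with a two-finger parallel gripper is mounted at the origin on the work surface. World frame = base frame: x ahead of the robot, y to its left, z up, the work surface at z = 0. Lengths are in m, angles in degrees, forces in N, time in s.
With the tool pointing down it reaches from about 0.275 to 0.875 m from the base axis. Payload 12.5 kg.
Tool frame: the origin (TCP) lies at the very end of the fingers, on their centre line; the grasp point (between the pads) lies 19 mm behind it; z points along the fingers, x is the direction in which the jaws open and shut, and the axes are right-handed (so a half turn about z gives the same grasp; the last joint's range is limited). The gripper opens to 85 mm and grips with 20 to 120 N. Pads are 22 mm wide; open, the fingers measure 114 mm over their backs; the gripper's body (76 mm by 85 mm) begins 54 mm behind the grasp point. The pads swing forward as they close: fully open they stand 13 mm farther back than shut.
Start: joints at [70.038, 20.094, 94.641, -0, 65.266, -4.847], TCP at [0.143, 0.531, 0.231] pointing down, gripper open.
Joint ranges: [-157.81, 157.81], [-45, 120.19], [0.68, 151.7], [-89.99, 269.99], [4.06, 180], [-164.3, 164.3]. Speed limits (degrees/s): [127.2, 127.2, 159.86, 180, 180, 180].

### API

Orientations are given as [roll, pitch, yaw] about the fixed x, y, z axes, in that order (R = Rz(yaw) Ry(pitch) Rx(roll)).
In Python, from workcell import ctrl gives the robot as it stands. The module is installed in compiled form; this text tells all that it offers.
- The arm moves only by the tool move_arm, never from a script. Its argument "plan" is a list of rows, each a list of 3 entries, a list of its own where there are three numbers: the opening, from 0 (shut) to 1 (fully open), then the shift along the tool's x, y, z in m, then the turn about the tool's z in degrees. In form: [[hand, [tx, ty, tz], yaw], ...]. A call has 1 to 5 rows; each row shifts and turns the commanded pose from where the row before left it, along the tool's axes as they then stand; what a row does not reach is not made up. A row lasts 1/8 s, in which the tool goes at most 62.5 mm and 10.7 degrees, less where a joint would pass 70% of its speed; a pose out of reach is approached as far as the arm can. A call with a gripper value outside its range is refused whole. The fingers move at their own pace and stop on an object; "force" is the grip in N (left out, the last holds). Time passes only in rows, so rows that do not move let the fingers close. It gives the time, the measured TCP pose, the force and the opening at its end, in the units of the state.
- ctrl.sense(): the state, without advancing time (a new reading comes with each control period).
- ctrl.get_image(name): name is "scene" or "top"; returns a dict with "frame" (400x640x3 uint8, red, green, blue), "range_z" (400x640 float32, m along the optical axis (not along the pixel's ray), 0 where there is no reading), "fx", "fy", "cx", "cy" (pixels), "rvec" (rotation vector, rad) and "tvec" (3), from world to camera coordinates, as OpenCV has them. Camera axes: x right, y down, z forward; pixel columns grow to the right and rows downward; lengths in m; the calibration is good to about 2 mm. A picture is of the moment at which its call begins.
- ctrl.hand_in(): hands the job in, once; it reports no verdict.
The state is a dict: "time": time; "joint_pos": joint angles; "qvel": joint speeds; "joint_efforts": joint torques, N m; "position": TCP position; "tcp_rot": TCP orientation; "force": force on the tool from outside, world axes, zero at the start; "wrist_torque": the same for the moment, N m; "grip_width": finger opening in m.
Only numpy, scipy, OpenCV 4.12 (cv2) and the standard library are available. Lean on these libraries where they do the work, as an engineer would, in place of code of your own. Each camera call takes 0.05 s, during which the arm holds its last target. There are 200 camera calls.

## Working session

There is one attempt and no reset: what is moved stays moved. The work goes in short steps, Python scripts to look and compute and a tool call to move; the robot and the scene stay as the last step left them, time stands still between calls to the robot, and variables do not carry over. Pictures are saved under pics/ and viewed, about 8 in all and at most 12, crops included, and the job is handed in when it is done.

Besides the shell and the picture viewer there is one more tool, called as name(argument=value, ...) on one line, values as JSON. move_arm: Moves the arm, as the interface text tells. Its arguments: {"type":"object","properties":{"plan":{"type":"array"},"force":{"type":"number"}},"required":["plan"]}

```bash
mkdir -p pics; python3 - <<'E'
from workcell import ctrl
import cv2,numpy as np,pickle
s=ctrl.sense(); print(s)
for n in("scene","top"):
    d=ctrl.get_image(n); pickle.dump(d,open(n+"0.pkl","wb"))
    cv2.imwrite(f"pics/{n}0.png",d["frame"][:,:,::-1]); print(n,d["fx"],d["cx"],d["cy"],d["rvec"],d["tvec"])
    R=cv2.Rodrigues(np.array(d["rvec"]))[0]; print("cam pos",-R.T@np.array(d["tvec"]).ravel())
E
```

```text
{'time': 0.0, 'joint_pos': array([ 7.00404768e+01,  2.01239242e+01,  9.46785735e+01, -1.03357703e-03,
        6.52662043e+01, -4.84728991e+00]), 'qvel': array([-0.04392597,  0.03365366,  0.04944005, -0.01181777, -0.07951837,
        0.00463703]), 'joint_efforts': array([-3.93079958e-03, -5.06099904e+01, -2.91399032e+01, -3.49967486e-04,
        4.71439009e-03, -7.19467920e-06]), 'position': array([0.14325196, 0.53065696, 0.23075161]), 'tcp_rot': array([-1.79995130e+02,  6.85355630e-02,  7.48882027e+01]), 'force': array([ 0.27819504, -0.55014738, -0.21216654]), 'wrist_torque': array([-0.00931551,  0.02633352,  0.01619148]), 'grip_width': 0.08544627180101487}
scene 510.0470142373913 316.74725367113075 202.04950658688102 [ 0.88704817  2.64540998 -0.8999645 ] [ 0.43153866 -0.14386637  1.97211477]
cam pos [1.14547894 0.78658152 1.47150512]
top 458.73833116122387 319.93041140477885 195.89923426975943 [ 2.13582051 -2.15410644  0.14896725] [-0.06038486  0.49701231  1.668715  ]
cam pos [ 0.2531834  -0.07134941  1.72223249]
```

View pics/top0.png

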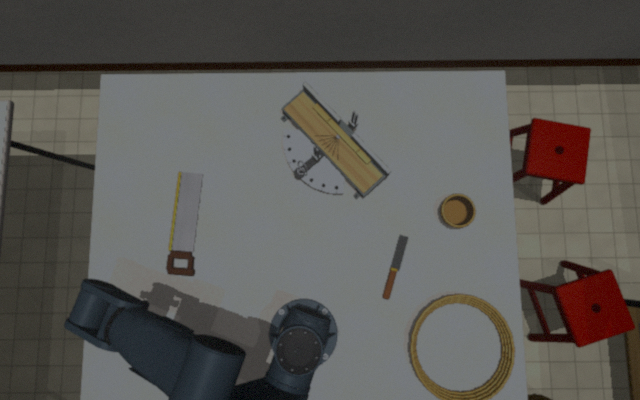

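View pics/scene0.png

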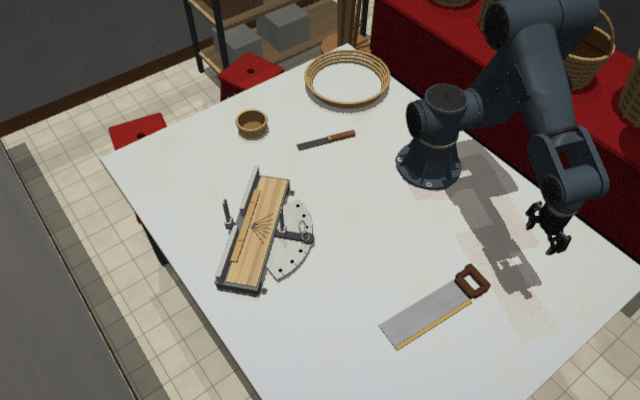

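The top view shows the mitre box around (335,145), its arm end with the ring near (300,172). The scene view shows the ring near (306,230). I'll enlarge both and measure the plate holes.

```bash
cat > h.py <<'E'
import cv2,numpy as np,pickle
def cam(d):
    R=cv2.Rodrigues(np.array(d["rvec"],float))[0]; return R,np.array(d["tvec"],float).ravel()
def ray(d,u,v):
    R,t=cam(d); return -R.T@t, R.T@np.array([(u-d["cx"])/d["fx"],(v-d["cy"])/d["fy"],1.])
def onz(d,u,v,z):
    c,r=ray(d,u,v); return c+r*(z-c[2])/r[2]
def proj(d,p):
    R,t=cam(d); q=R@np.asarray(p,float)+t; return np.array([d["fx"]*q[0]/q[2]+d["cx"],d["fy"]*q[1]/q[2]+d["cy"]])
def crop(d,u0,v0,w,h,k):
    return cv2.resize(d["frame"][v0:v0+h,u0:u0+w,::-1],None,fx=k,fy=k,interpolation=cv2.INTER_CUBIC)
E
python3 - <<'E'
from h import *
T=pickle.load(open("top0.pkl","rb"));S=pickle.load(open("scene0.pkl","rb"))
a=crop(T,275,85,70,115,5);b=crop(S,255,190,72,96,6)
a=a[:575];im=np.zeros((max(a.shape[0],b.shape[0]),a.shape[1]+b.shape[1],3),np.uint8)
im[:a.shape[0],:a.shape[1]]=a;im[:b.shape[0],a.shape[1]:]=b
cv2.imwrite("pics/crop0.png",im);print(im.shape)
# dark blobs (holes) on plate
for n,d,(u0,v0,w,h) in(("T",T,(278,115,80,85)),("S",S,(262,190,60,100))):
    g=cv2.cvtColor(d["frame"],cv2.COLOR_RGB2GRAY)[v0:v0+h,u0:u0+w]
    G=cv2.resize(g,None,fx=4,fy=4,interpolation=cv2.INTER_CUBIC)
    m=cv2.adaptiveThreshold(G,255,cv2.ADAPTIVE_THRESH_MEAN_C,cv2.THRESH_BINARY_INV,41,20)
    N,_,st,c=cv2.connectedComponentsWithStats(m)
    for i in range(1,N):
        if 30<st[i,4]<500 and max(st[i,2:4])<28:
            u,v=(c[i]+.5)/4-.5+[u0,v0]; print(n,st[i,2:],round(u,2),round(v,2),onz(d,u,v,.028).round(4))
E
```

```text
(576, 782, 3)
T [ 17  18 198] 283.21 118.46 [0.7982 0.0735 0.028 ]
T [ 14  14 150] 287.97 136.05 [0.7287 0.0551 0.028 ]
T [10 11 79] 334.91 137.69 [ 0.7206 -0.1234  0.028 ]
T [ 14  15 160] 289.03 148.8 [0.6789 0.051  0.028 ]
T [ 18  16 144] 322.46 154.11 [ 0.6571 -0.0755  0.028 ]
T [ 13  13 138] 293.54 160.57 [0.6332 0.0339 0.028 ]
T [ 9 10 41] 298.42 161.74 [0.6285 0.0155 0.028 ]
T [ 9  7 40] 303.01 165.88 [ 0.6124 -0.0018  0.028 ]
T [16  7 58] 301.29 171.44 [0.5911 0.0048 0.028 ]
T [ 14  14 159] 311.0 179.65 [ 0.5594 -0.0316  0.028 ]
T [ 14  15 152] 323.08 184.94 [ 0.5389 -0.0767  0.028 ]
T [ 14  15 168] 336.03 187.16 [ 0.5301 -0.1251  0.028 ]
T [13  6 57] 327.2 192.86 [ 0.5088 -0.0918  0.028 ]
T [ 13  16 147] 355.42 195.98 [ 0.4961 -0.1969  0.028 ]
S [ 17  16 203] 297.33 205.35 [ 0.5318 -0.1273  0.028 ]
S [ 24  17 168] 269.55 214.72 [ 0.6338 -0.1523  0.028 ]
S [ 17  16 195] 303.37 215.36 [ 0.5407 -0.0788  0.028 ]
S [ 8  7 39] 308.8 213.9 [ 0.5217 -0.0724  0.028 ]
S [ 5  9 33] 310.03 216.15 [ 0.5241 -0.062   0.028 ]
S [17 10 80] 268.98 219.95 [ 0.648  -0.1348  0.028 ]
S [ 9 19 82] 298.76 227.48 [ 0.5839 -0.0467  0.028 ]
S [18  7 72] 265.88 227.69 [ 0.6748 -0.114   0.028 ]
S [17  9 83] 264.95 231.37 [ 0.6858 -0.1031  0.028 ]
S [ 18  15 107] 263.84 235.77 [ 0.6989 -0.0903  0.028 ]
S [ 8 12 61] 262.38 242.33 [ 0.7175 -0.0711  0.028 ]
S [ 18  17 221] 300.05 250.43 [0.6351 0.0312 0.028 ]
S [ 17  17 222] 291.59 261.08 [0.6814 0.0478 0.028 ]
S [ 18  16 222] 279.82 269.91 [0.7311 0.0519 0.028 ]
S [ 20   6 105] 263.96 288.82 [0.81   0.0781 0.028 ]
```

View pics/crop0.png

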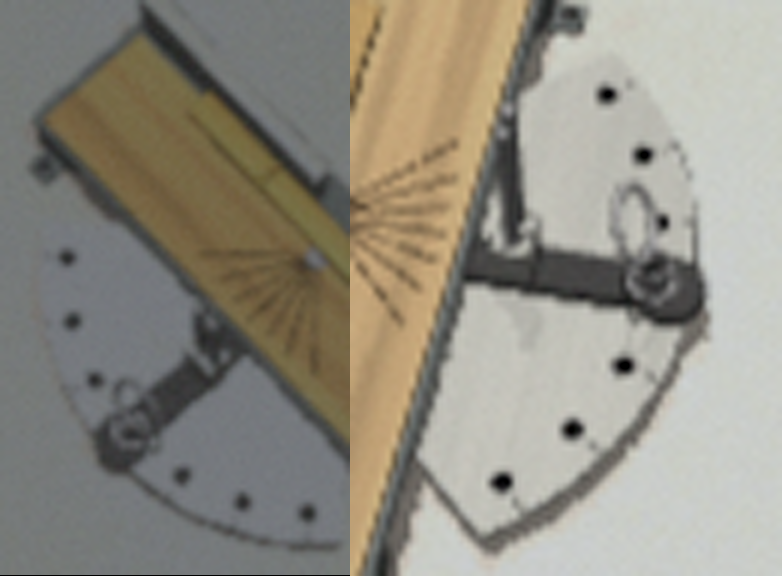

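The crops show six plate holes plus the arm end over the middle one. Clockwise is towards the hole at about (0.633, 0.033). I'll fit the pivot and the axis.

Moves only allow yaw, so the 45° tilt has to come some other way. I'll check whether reaching past the outer limit along the arm's heading tilts the tool outward, well clear of everything.

```bash
cat >> h.py <<'E'
from scipy.optimize import least_squares
from scipy.spatial.transform import Rotation
A=[45,30,15,-15,-30,-45]
def fit(P):
    # params px,py,th0 (bearing of arm outward); clockwise angle a -> bearing th0-a
    f=lambda q:np.r_[[q[0]+.19*np.cos(q[2]-np.radians(a))-p[0] for a,p in zip(A,P)],[q[1]+.19*np.sin(q[2]-np.radians(a))-p[1] for a,p in zip(A,P)]]
    s=least_squares(f,[.72,-.13,2.3]);return s.x,s.fun
E
python3 - <<'E'
from h import *
T=pickle.load(open("top0.pkl","rb"));S=pickle.load(open("scene0.pkl","rb"))
pT=[(287.97,136.05),(289.03,148.8),(293.54,160.57),(311,179.65),(323.08,184.94),(336.03,187.16)]
pS=[(279.82,269.91),(291.59,261.08),(300.05,250.43),None,(303.37,215.36),(297.33,205.35)]
P=[onz(T,*p,.028) for p in pT];x,r=fit(P);print("top",x,np.degrees(x[2]),abs(r).max())
Q=[onz(S,*p,.028) if p else P[i]+[.0018,-.0022,0] for i,p in enumerate(pS)];y,r=fit(Q);print("scene",y,np.degrees(y[2]),abs(r).max())
m=(x+y)/2;o=np.array([np.cos(m[2]),np.sin(m[2])])
print("mean",m,"ringc",m[:2]+.181*o,"ringtop",m[:2]+.173*o)
for d in(T,S):
  for z in(.095,):print("expected ring px",proj(d,[*(m[:2]+.181*o),z]),"top",proj(d,[*(m[:2]+.173*o),.112]))
E
```

```text
top [ 0.71960296 -0.13463033  2.3078184 ] 132.22825441417083 0.0005024694095197013
scene [ 0.72103447 -0.13777536  2.30271529] 131.93586744405718 0.0005646743070086835
mean [ 0.72031871 -0.13620284  2.30526685] ringc [ 0.59901355 -0.00186723] ringtop [ 0.6043751  -0.00780472]
expected ring px [302.27579172 165.66463075] top [303.72297313 163.1966844 ]
expected ring px [302.564689   227.04735161] top [300.06861579 223.68108259]
```

move_arm(plan=[[1,[-0.05,0.02,-0.03],9.5],[1,[-0.05,0.03,-0.02],9.5],[1,[-0.05,0.03,-0.02],9.5],[1,[-0.05,0.03,-0.02],9.5],[1,[-0.05,0.03,-0.02],0]])

```text
time: 0.72
position: [0.1176, 0.2486, 0.3415]
tcp_rot: [180.0, 0.0, 36.7]
force: [0.1, -0.0, 1.7]
grip_width: 0.0855
```

move_arm(plan=[[1,[0.05,0.03,0],0],[1,[0.05,0.03,0],0],[1,[0.02,0.055,0],0],[1,[0.02,0.055,0],0],[1,[0.0,0.06,0],0]])

```text
time: 1.35
position: [0.3696, 0.1491, 0.341]
tcp_rot: [-180.0, 0.0, 36.9]
force: [1.2, 0.8, -0.2]
grip_width: 0.0857
```

move_arm(plan=[[1,[-0.033,0.05,0],0],[1,[-0.033,0.05,0],0],[1,[-0.033,0.05,0],0],[1,[-0.033,0.05,0],0],[1,[-0.033,0.05,0],0]])

```text
time: 1.98
position: [0.3858, -0.1505, 0.3413]
tcp_rot: [180.0, -0.0, 36.9]
force: [1.1, 0.6, 0.5]
grip_width: 0.0853
```

move_arm(plan=[[1,[-0.033,0.05,0],0],[1,[-0.033,0.05,0],0],[1,[-0.033,0.05,0],0],[1,[-0.033,0.05,0],0],[1,[-0.033,0.05,0],0]])

```text
time: 2.6
position: [0.404, -0.4494, 0.3409]
tcp_rot: [-180.0, -0.0, 36.9]
force: [0.4, -0.3, -0.3]
grip_width: 0.0857
```

move_arm(plan=[[1,[-0.027,0.055,0],0],[1,[-0.027,0.055,0],0],[1,[0,0.06,0],0],[1,[0,0.06,0],0],[1,[0,0.06,0],0]])

```text
time: 3.22
position: [0.5068, -0.6753, 0.3423]
tcp_rot: [179.9, -0.0, 36.9]
force: [0.4, -0.6, -0.4]
grip_width: 0.0854
```

move_arm(plan=[[1,[0,0.06,0],0],[1,[0,0.06,0],0]])

```text
time: 3.48
position: [0.5308, -0.7073, 0.31]
tcp_rot: [177.2, -0.0, 36.9]
force: [2.3, -3.3, 1.9]
grip_width: 0.0855
```

```bash
python3 -c "
from workcell import ctrl
s=ctrl.sense();print({k:s[k].round(2) for k in('joint_pos','position','tcp_rot')})"
```

```text
{'joint_pos': array([-56.18,  67.21,   0.68,   0.19, 109.33, -92.99]), 'position': array([ 0.53, -0.71,  0.31]), 'tcp_rot': array([ 1.7721e+02, -3.0000e-02,  3.6880e+01])}
```

The tool does tilt outward once elbow joint 3 reaches its limit. I'll continue.

move_arm(plan=[[1,[0,0.06,-0.01],0],[1,[0,0.06,-0.01],0],[1,[0,0.06,-0.01],0]])

```text
time: 3.85
position: [0.5495, -0.7321, 0.309]
tcp_rot: [170.8, -0.0, 36.9]
force: [0.1, 0.1, 0.1]
grip_width: 0.0855
```

```bash
python3 -c "
from workcell import ctrl
s=ctrl.sense();print({k:s[k].round(2) for k in('joint_pos','position','tcp_rot')})"
```

```text
{'joint_pos': array([-56.16,  67.44,   0.76,   0.51, 102.58, -92.9 ]), 'position': array([ 0.55, -0.73,  0.31]), 'tcp_rot': array([ 1.7077e+02, -1.0000e-02,  3.6890e+01])}
```

move_arm(plan=[[1,[0,0.06,0.01],0],[1,[0,0.06,0.01],0],[1,[0,0.06,0.01],0],[1,[0,0.06,0.015],0],[1,[0,0.06,0.015],0]])

```text
time: 4.47
position: [0.5898, -0.7858, 0.247]
tcp_rot: [160.9, -0.0, 36.9]
force: [1.0, 0.4, -0.0]
grip_width: 0.0857
```

move_arm(plan=[[1,[0,0.06,0.02],0],[1,[0,0.06,0.02],0],[1,[0,0.06,0.02],0],[1,[0,0.06,0.02],0],[1,[0,0.06,0.02],0]])

```text
time: 5.1
position: [0.6225, -0.8295, 0.2156]
tcp_rot: [150.7, -0.0, 36.9]
force: [0.3, -0.0, 0.1]
grip_width: 0.0854
```

```bash
python3 -c "
from workcell import ctrl
s=ctrl.sense();print({k:s[k].round(2) for k in('joint_pos','position','tcp_rot')})"
```

```text
{'joint_pos': array([-56.05,  75.4 ,   0.77,   1.49,  74.59, -92.95]), 'position': array([ 0.62, -0.83,  0.22]), 'tcp_rot': array([ 1.5072e+02, -1.0000e-02,  3.6880e+01])}
```

move_arm(plan=[[1,[0,0.06,0],0],[1,[0,0.06,0],0],[1,[0,0.06,0],0],[1,[0,0.06,0],0],[1,[0,0.06,0],0]])

```text
time: 5.72
position: [0.6314, -0.8413, 0.3202]
tcp_rot: [141.5, 0.0, 36.9]
force: [-0.8, -0.4, -1.4]
grip_width: 0.0853
```

move_arm(plan=[[1,[0,0.06,0.0],0],[1,[0,0.06,0.0],0]])

```text
time: 5.98
position: [0.632, -0.8422, 0.3655]
tcp_rot: [138.0, -0.0, 36.9]
force: [0.4, 0.4, 1.2]
grip_width: 0.0853
```

```bash
python3 -c "
from workcell import ctrl
s=ctrl.sense();print({k:s[k].round(2) for k in('joint_pos','position','tcp_rot')})"
```

```text
{'joint_pos': array([-56.16,  67.98,   0.74,   2.18,  69.34, -93.03]), 'position': array([ 0.63, -0.84,  0.37]), 'tcp_rot': array([138.01,  -0.  ,  36.89])}
```

move_arm(plan=[[1,[0,0.06,0.0],0],[1,[0,0.05,0.0],0],[1,[0,-0.03,-0.04],0],[1,[0,-0.03,-0.04],0],[1,[0,-0.03,-0.04],0]])

```text
time: 6.6
position: [0.5736, -0.7653, 0.4269]
tcp_rot: [134.9, -0.0, 36.9]
force: [1.1, -2.0, 0.7]
grip_width: 0.0854
```

```bash
cat >> h.py <<'E'
PV=np.array([.7203,-.1362]);TH=2.3053
def ringc(a=0,lift=0):
    t=TH-a;return np.array([PV[0]+.181*np.cos(t),PV[1]+.181*np.sin(t),.095+lift])
def toolR(s): return Rotation.from_euler("xyz",s["tcp_rot"],degrees=True).as_matrix()
def go(s,p):
    return toolR(s).T@(np.asarray(p)-s["position"])
E
python3 - <<'E'
from h import *
from workcell import ctrl
s=ctrl.sense();R=toolR(s);print({k:s[k].round(3) for k in('joint_pos','position','tcp_rot')});print(R.round(3))
C=ringc();pre=C-.12*R[:,2]-.05*R[:,0];print("pre",pre,go(s,pre),"via",go(s,[.46,.05,.34]))
E
```

```text
{'joint_pos': array([-56.639,  42.262,  43.135,   3.34 ,  49.609, -94.674]), 'position': array([ 0.574, -0.765,  0.427]), 'tcp_rot': array([ 1.34902e+02, -2.10000e-02,  3.69330e+01])}
[[ 0.799  0.424  0.426]
 [ 0.601 -0.564 -0.566]
 [ 0.     0.708 -0.706]]
pre [0.50792542 0.03601149 0.17968935] [ 0.42887566 -0.6552319  -0.30702817] via [ 0.39903083 -0.56989475 -0.44851628]
```

move_arm(plan=[[1,[0.0285,-0.041,-0.032],0],[1,[0.0285,-0.041,-0.032],0],[1,[0.0285,-0.041,-0.032],0],[1,[0.0285,-0.041,-0.032],0],[1,[0.0285,-0.041,-0.032],0]])

```text
time: 7.22
position: [0.5327, -0.4725, 0.3956]
tcp_rot: [134.8, -0.0, 36.9]
force: [1.6, -0.8, -0.4]
grip_width: 0.0856
```

move_arm(plan=[[1,[0.0285,-0.041,-0.032],0],[1,[0.0285,-0.041,-0.032],0],[1,[0.0285,-0.041,-0.032],0],[1,[0.0285,-0.041,-0.032],0],[1,[0.0285,-0.041,-0.032],0]])

```text
time: 7.85
position: [0.4915, -0.181, 0.3635]
tcp_rot: [134.8, -0.1, 36.9]
force: [0.4, -1.1, 0.1]
grip_width: 0.0857
```

move_arm(plan=[[1,[0.0285,-0.041,-0.032],0],[1,[0.0285,-0.041,-0.032],0],[1,[0.0285,-0.041,-0.032],0],[1,[0.0285,-0.041,-0.032],0]])

```text
time: 8.35
position: [0.4586, 0.0529, 0.3378]
tcp_rot: [134.9, -0.1, 37.0]
force: [1.5, 0.7, 0.7]
grip_width: 0.0852
```

```bash
python3 - <<'E'
from h import *
from workcell import ctrl
s=ctrl.sense();R=toolR(s);print({k:s[k].round(3) for k in('joint_pos','position','tcp_rot')})
C=ringc();pre=C-.06*R[:,2]-.05*R[:,0];print("pre",pre,go(s,pre))
E
```

```text
{'joint_pos': array([ 23.719,   2.059, 112.789, -50.339,  63.553,   9.818]), 'position': array([0.459, 0.053, 0.338]), 'tcp_rot': array([134.886,  -0.147,  36.958])}
pre [0.53339139 0.00197415 0.13721382] [ 0.02865838 -0.08177709  0.20230117]
```

move_arm(plan=[[1,[0.01,-0.03,0.045],0],[1,[0.01,-0.03,0.045],0],[1,[0.009,-0.022,0.045],0],[1,[0,0,0.04],0],[1,[0,0,0.027],0]])

```text
time: 8.98
position: [0.534, -0.0002, 0.1354]
tcp_rot: [135.0, -0.0, 36.9]
force: [1.0, 0.1, 0.3]
grip_width: 0.0854
```

```bash
python3 - <<'E'
from h import *
from workcell import ctrl
s=ctrl.sense();R=toolR(s);print({k:s[k].round(4) for k in('joint_pos','position','tcp_rot','force')})
C=ringc();print("rel ringc in tool",R.T@(s["position"]-C))
ims=[]
for n in("scene","top"):
    d=ctrl.get_image(n);pickle.dump(d,open(n+"1.pkl","wb"))
    u,v=proj(d,C).astype(int);c=crop(d,u-40,v-35,80,70,5)
    for k,p in enumerate((C,s["position"],s["position"]+.05*R[:,0],s["position"]+.05*R[:,0]-.013*R[:,2])):
        q=(proj(d,p)-[u-40,v-35]+.5)*5; cv2.circle(c,tuple(int(i) for i in q),3,[(0,0,255),(0,255,0),(255,0,0),(255,0,255)][k],-1)
    ims.append(c)
cv2.imwrite("pics/pre1.png",np.hstack(ims))
E
```

```text
{'joint_pos': array([ 13.5715,  25.9976, 116.9931, -72.7885,  42.8308,  35.6593]), 'position': array([ 5.340e-01, -2.000e-04,  1.354e-01]), 'tcp_rot': array([ 1.349678e+02, -1.420000e-02,  3.694190e+01]), 'force': array([0.9506, 0.1079, 0.2611])}
rel ringc in tool [-5.09626812e-02  4.30037569e-05 -5.71208355e-02]
```

View pics/pre1.png

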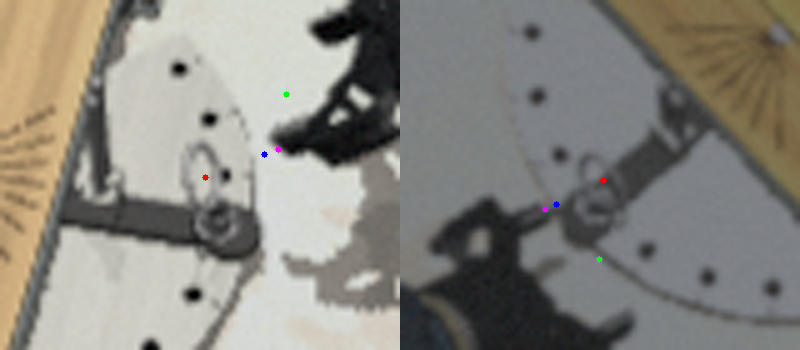

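Scene view is left, top view right. The ring is at (205,177) and matches the red marker. The open fingertip ends near (275,140), about 13 mm behind the TCP as expected. I'll use the depth map to fix the finger's actual extent in the tool frame, and the ring's position.

```bash
cat >> h.py <<'E'
def cloud(d):
    z=d["range_z"];v,u=np.nonzero(z>0);q=z[v,u]
    R,t=cam(d);return (np.c_[(u-d["cx"])/d["fx"]*q,(v-d["cy"])/d["fy"]*q,q]-t)@R
E
python3 - <<'E'
from h import *
from workcell import ctrl
s=ctrl.sense();R=toolR(s);C=ringc()
o=np.array([np.cos(TH),np.sin(TH)]);tg=np.array([o[1],-o[0]])
for n in("scene","top"):
    d=pickle.load(open(n+"1.pkl","rb"));W=cloud(d);L=(W-s["position"])@R
    k=(L[:,0]>.02)&(L[:,0]<.075)&(abs(L[:,1])<.03)&(L[:,2]>-.045)&(L[:,2]<.01)
    print(n,"finger pts");print((L[k][np.argsort(L[k,2])][-14:]*1e3).round(0).tolist())
    r=(W[:,:2]-PV)@o;t=(W[:,:2]-PV)@tg;m=(W[:,2]>.072)&(abs(t)<.035)&(r>.15)&(r<.21)
    print("ring pts r,t,z",(np.c_[r,t,W[:,2]][m]*1e3).round(0).tolist())
E
```

```text
scene finger pts
[[52.0, 10.0, -27.0], [55.0, -8.0, -25.0], [58.0, -4.0, -25.0], [56.0, 10.0, -25.0], [49.0, 12.0, -24.0], [52.0, 11.0, -23.0], [59.0, -2.0, -23.0], [58.0, 3.0, -23.0], [56.0, -1.0, -23.0], [49.0, 14.0, -21.0], [50.0, 4.0, -21.0], [54.0, 5.0, -18.0], [52.0, 8.0, -16.0], [48.0, 9.0, -16.0]]
ring pts r,t,z [[171.0, -10.0, 112.0], [174.0, -12.0, 111.0], [177.0, -12.0, 111.0], [179.0, -19.0, 102.0], [170.0, 0.0, 121.0], [172.0, -4.0, 115.0], [176.0, -16.0, 100.0], [179.0, -18.0, 98.0], [169.0, -1.0, 113.0], [173.0, 2.0, 118.0], [178.0, -20.0, 89.0], [183.0, -16.0, 96.0], [170.0, 4.0, 115.0], [182.0, -18.0, 88.0], [171.0, 6.0, 112.0], [183.0, -14.0, 88.0], [185.0, -19.0, 81.0], [168.0, 9.0, 110.0], [172.0, 12.0, 115.0], [183.0, -13.0, 83.0], [186.0, -13.0, 84.0], [168.0, 10.0, 106.0], [173.0, 16.0, 116.0], [186.0, -13.0, 79.0], [172.0, 15.0, 108.0], [187.0, -7.0, 81.0], [174.0, 20.0, 110.0], [188.0, -5.0, 78.0], [173.0, 20.0, 104.0], [177.0, 22.0, 109.0], [189.0, -1.0, 79.0], [174.0, 23.0, 103.0], [177.0, 22.0, 103.0], [186.0, 2.0, 76.0], [189.0, -0.0, 74.0], [193.0, 3.0, 
[... 865 characters left out ...]
.0, 111.0], [172.0, -1.0, 118.0], [190.0, 19.0, 89.0], [187.0, 17.0, 86.0], [174.0, -3.0, 112.0], [172.0, -6.0, 115.0], [189.0, 16.0, 77.0], [175.0, -9.0, 116.0], [191.0, 13.0, 75.0], [189.0, 9.0, 84.0], [176.0, -10.0, 111.0], [174.0, -13.0, 111.0], [191.0, 8.0, 76.0], [189.0, 5.0, 80.0], [179.0, -13.0, 108.0], [176.0, -16.0, 113.0], [193.0, 6.0, 73.0], [191.0, 2.0, 78.0], [178.0, -18.0, 107.0], [196.0, 2.0, 77.0], [193.0, -0.0, 77.0], [190.0, -2.0, 74.0], [188.0, -5.0, 79.0], [181.0, -20.0, 106.0], [193.0, -5.0, 72.0], [191.0, -9.0, 83.0], [189.0, -12.0, 84.0], [186.0, -15.0, 87.0], [185.0, -19.0, 97.0], [182.0, -21.0, 95.0], [191.0, -15.0, 86.0], [188.0, -17.0, 84.0], [186.0, -20.0, 90.0]]
```

Ring confirmed (mean r≈181, t≈0–2 mm). The open finger's centre is at tool x≈+50 mm and its tip is about 14 mm behind the TCP. Now inserting along the tool's z.

move_arm(plan=[[1,[0.001,0,0.025],0],[1,[0,0,0.02],0],[1,[0,0,0.02],0],[1,[0,0,0.02],0],[1,[0,0,0],0]])

```text
time: 9.7
position: [0.5706, -0.0471, 0.0769]
tcp_rot: [134.9, -0.0, 36.9]
force: [-0.1, -0.6, -0.6]
grip_width: 0.0859
```

```bash
cat > look.py <<'E'
from h import *
from workcell import ctrl
import sys
s=ctrl.sense();R=toolR(s);print(s["time"],{k:s[k].round(4) for k in('position','tcp_rot','force')})
C=ringc();print("rel ringc in tool",(R.T@(s["position"]-C)).round(4))
ims=[]
o=np.array([np.cos(TH),np.sin(TH)]);tg=np.array([o[1],-o[0]])
for n in("scene","top"):
    d=ctrl.get_image(n);pickle.dump(d,open(n+"_.pkl","wb"))
    u,v=proj(d,C).astype(int);ims.append(crop(d,u-40,v-35,80,70,5))
cv2.imwrite(f"pics/{sys.argv[1]}.png",np.hstack(ims))
E
python3 look.py ins
```

```text
9.7 {'position': array([ 0.5706, -0.0471,  0.0769]), 'tcp_rot': array([ 1.349131e+02, -3.750000e-02,  3.689970e+01]), 'force': array([-0.1186, -0.5895, -0.553 ])}
rel ringc in tool [-0.0498  0.0007  0.0263]
```

View pics/ins.png

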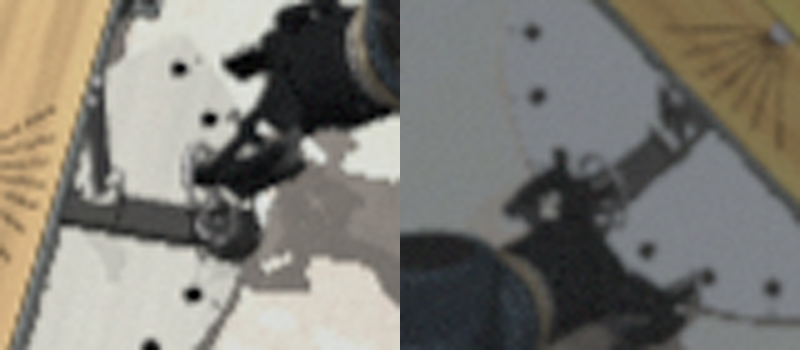

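The scene view shows the fingertip at (198,180), inside the ring outline, with no contact force. I'll check with the depth cloud that it is through the ring.

```bash
python3 - <<'E'
from h import *
from workcell import ctrl
s=ctrl.sense();R=toolR(s);C=ringc();print((R.T@(s["position"]-C)*1e3).round(1))
for n in("scene","top"):
    d=pickle.load(open(n+"_.pkl","rb"));L=(cloud(d)-C)@R*1e3
    k=(abs(L[:,0])<30)&(abs(L[:,1])<32)&(L[:,2]>-25)&(L[:,2]<25)
    print(n);print(L[k][np.argsort(L[k,2])].round(0).astype(int).tolist())
E
```

```text
[-49.6   0.8  25.5]
scene
[[9, 8, -24], [5, 9, -23], [1, 11, -19], [3, 14, -18], [6, 7, -17], [-2, 14, -15], [10, 8, -15], [1, 7, -14], [7, 4, -14], [10, 25, -13], [2, 9, -12], [1, 14, -12], [4, 7, -11], [7, 0, -10], [-2, 23, -10], [8, -5, -10], [6, 10, -10], [10, 21, -9], [19, 17, -8], [22, 16, -8], [15, 18, -8], [9, -3, -8], [0, 15, -8], [14, 23, -7], [-1, 24, -7], [2, 23, -7], [16, 20, -6], [0, 9, -6], [11, 18, -6], [10, 0, -6], [5, 5, -5], [6, 0, -5], [-9, 20, -4], [27, -5, -4], [-3, 17, -4], [4, 10, -4], [19, 8, -4], [-13, 16, -3], [-9, 10, -3], [21, 5, -2], [-16, 7, -2], [6, 2, -2], [22, -10, -2], [5, 7, -2], [-17, 11, -1], [26, 2, -1], [-2, 9, -1], [23, 3, -1], [23, -2, 0], [22, 8, 0], [6, 9, 0], [-3, 13, 0], [10, -3, 1], [2, -19, 2], [6, -2, 2], [-22, 5, 2], [17, 7, 3], [5, 3, 3], [-2, 10, 3], [-17, 7, 3], [15, -12, 4], [7, 1, 4], [6, 5, 5], [11, -17, 5], [22, -7, 6], [8, -16, 6], [-1, 7, 6], [-2, -17, 6], [1, -18, 6], [1, 15, 6], [4, -15, 7], [4, -32, 9], [-1, -26, 10], [0, -31, 10], [1, -28, 12], [4, -30, 12], [0, -24, 12], [-6, -32, 13], [5, -27, 14], [2, -26, 14], [7, -30
[... 304 characters left out ...]
-13], [9, 22, -12], [-8, 21, -11], [-3, 7, -11], [-11, 18, -11], [18, 16, -10], [-5, -3, -10], [-5, 23, -9], [8, 17, -9], [-5, -11, -9], [16, 12, -9], [-15, 17, -8], [-2, 11, -8], [21, 10, -8], [24, 0, -7], [19, 7, -7], [22, 3, -7], [-20, 10, -7], [6, 5, -6], [1, 19, -6], [-12, 17, -5], [25, 5, -5], [-2, 15, -4], [-12, 10, -4], [1, 10, -3], [-4, 11, -3], [-22, 3, -3], [23, -7, -2], [7, 8, -2], [21, -11, -2], [19, -15, 0], [-5, -1, 0], [21, -5, 0], [-18, -3, 0], [-18, -9, 0], [5, 4, 0], [-5, 5, 0], [-13, -10, 1], [-16, 6, 1], [16, -12, 2], [-5, -16, 2], [-5, -9, 2], [-15, -8, 2], [-7, -20, 3], [-20, -9, 5], [-14, -17, 5], [-6, -29, 6], [-3, -28, 8], [-8, -28, 9], [-5, -21, 13], [-7, -25, 13]]
```

The finger is through the ring: points at x −5…9, y up to 14, z up to about 10. I'll go slightly deeper, take up the slack, then lift in small steps while watching the force.

move_arm(plan=[[1,[0,0,0.005],0],[1,[-0.001,0.003,0],0],[1,[0,0.002,0],0],[1,[0,0,0],0]])

```text
time: 10.3
position: [0.574, -0.0534, 0.0766]
tcp_rot: [134.9, -0.0, 36.9]
force: [0.4, 0.8, -0.4]
grip_width: 0.0855
```

move_arm(plan=[[1,[0,0.002,-0.002],0],[1,[0,0.002,-0.002],0],[1,[0,0,0],0]])

```text
time: 10.68
position: [0.5735, -0.0532, 0.0817]
tcp_rot: [135.0, 0.0, 37.0]
force: [-1.7, 2.4, -7.8]
grip_width: 0.0855
```

move_arm(plan=[[1,[0,0.002,-0.002],0],[1,[0,0.002,-0.002],0],[1,[0,0,0],0]])

```text
time: 11.05
position: [0.5737, -0.0533, 0.0877]
tcp_rot: [135.0, -0.0, 36.9]
force: [-4.2, 3.5, -9.5]
grip_width: 0.0854
```

move_arm(plan=[[1,[0,0.0015,-0.0015],0],[1,[0,0,0],0]])

```text
time: 11.3
position: [0.5737, -0.0533, 0.0898]
tcp_rot: [134.9, 0.0, 36.9]
force: [-4.8, 4.1, -9.7]
grip_width: 0.0856
```

```bash
python3 look.py lift; python3 - <<'E'
from h import *
C=ringc();o=np.array([np.cos(TH),np.sin(TH)]);tg=np.array([o[1],-o[0]])
for f in("top1","top_","scene1","scene_"):
    W=cloud(pickle.load(open(f+".pkl","rb")));r=(W[:,:2]-PV)@o;t=(W[:,:2]-PV)@tg
    m=(W[:,2]>.106)&(abs(t)<18)&(r>.162)&(r<.182)&(abs(t)<.014);print(f,m.sum(),"top-bar z",np.median(W[m,2]) if m.any() else None,np.sort(W[m,2])[-6:].round(3))
E
```

```text
11.3 {'position': array([ 0.5737, -0.0533,  0.0898]), 'tcp_rot': array([1.349497e+02, 2.500000e-03, 3.693860e+01]), 'force': array([-4.8233,  4.0522, -9.6725])}
rel ringc in tool [-0.0511  0.0146  0.022 ]
top1 12 top-bar z 0.11373479217933619 [0.114 0.115 0.116 0.117 0.117 0.118]
top_ 23 top-bar z 0.12413031797106322 [0.127 0.128 0.13  0.13  0.131 0.131]
scene1 12 top-bar z 0.112560720656196 [0.113 0.115 0.115 0.115 0.118 0.121]
scene_ 34 top-bar z 0.12155767121407632 [0.129 0.129 0.129 0.13  0.13  0.133]
```

View pics/lift.png

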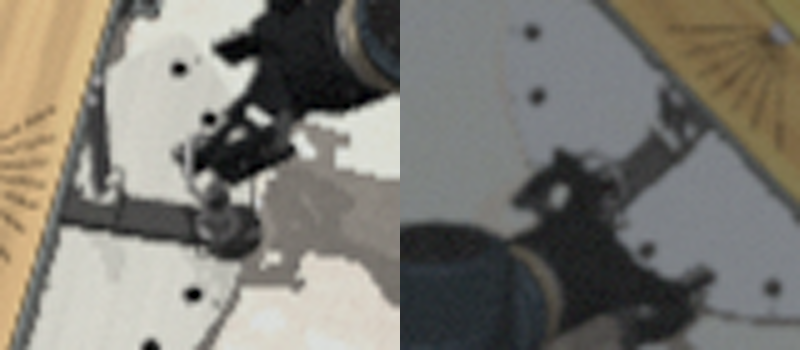

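The ring has risen about 11–12 mm, and the force agrees. The pin is clear and the arm hasn't swung. Next I compute the arc steps for the swing in tool axes.

```bash
python3 - <<'E'
from h import *
from workcell import ctrl
s=ctrl.sense();R=toolR(s);a=np.linspace(0,.262,11)
P=np.array([[PV[0]+.174*np.cos(TH-i),PV[1]+.174*np.sin(TH-i),0] for i in a])
print((np.diff(P,axis=0)@R*1e3).round(2), ((P[-1]-P[0])@R*1e3).round(2))
E
```

```text
[[ 4.55 -0.25 -0.25]
 [ 4.55 -0.16 -0.16]
 [ 4.56 -0.08 -0.08]
 [ 4.56  0.01  0.01]
 [ 4.56  0.09  0.09]
 [ 4.55  0.17  0.18]
 [ 4.54  0.26  0.26]
 [ 4.53  0.34  0.34]
 [ 4.52  0.43  0.43]
 [ 4.5   0.51  0.51]] [45.42  1.32  1.33]
```

move_arm(plan=[[1,[0.0045,-0.0003,-0.0003],0],[1,[0.0045,-0.0001,-0.0001],0],[1,[0.0045,-0.0001,-0.0001],0],[1,[0.0045,0,0],0],[1,[0.0045,0.0001,0.0001],0]])

```text
time: 12.02
position: [0.5912, -0.0388, 0.0893]
tcp_rot: [135.0, 0.0, 37.0]
force: [-5.9, 8.0, -9.4]
grip_width: 0.0856
```

```bash
cat > ang.py <<'E'
from h import *
from workcell import ctrl
s=ctrl.sense();print(s["time"],{k:s[k].round(4) for k in('position','force')})
def bar(d,c):
    # dark bar between guide block and barrel on the plate: bearing of dark-pixel centroid for radii .135-.165 at z=.04
    g=cv2.cvtColor(d["frame"],cv2.COLOR_RGB2GRAY).astype(float);out=[]
    for r in np.arange(.132,.166,.004):
        A=np.radians(np.arange(-15,30,.25));
        v=[]
        for a in A:
            u=proj(d,[PV[0]+r*np.cos(TH-a),PV[1]+r*np.sin(TH-a),.04]);v.append(cv2.getRectSubPix(g.astype(np.float32),(1,1),(float(u[0]),float(u[1])))[0,0])
        v=np.array(v);k=v<(v.max()+v.min())/2;out.append((np.degrees(A[k].mean()).round(1),np.degrees(A[k].max()-A[k].min()).round(1)))
    print(c,out)
for n in("scene","top"):
    bar(pickle.load(open(n+"0.pkl","rb")),n+"0")
    d=ctrl.get_image(n);pickle.dump(d,open(n+"_.pkl","wb"));bar(d,n)
E
python3 ang.py
```

```text
12.025 {'position': array([ 0.5912, -0.0388,  0.0893]), 'force': array([-5.8559,  7.9721, -9.3577])}
scene0 [(np.float64(1.6), np.float64(13.8)), (np.float64(1.6), np.float64(13.2)), (np.float64(1.7), np.float64(13.5)), (np.float64(1.7), np.float64(13.5)), (np.float64(1.8), np.float64(12.5)), (np.float64(1.6), np.float64(11.8)), (np.float64(1.4), np.float64(11.2)), (np.float64(1.6), np.float64(11.8)), (np.float64(1.5), np.float64(12.0))]
scene [(np.float64(9.2), np.float64(13.5)), (np.float64(8.8), np.float64(13.0)), (np.float64(8.8), np.float64(13.0)), (np.float64(9.0), np.float64(12.5)), (np.float64(8.8), np.float64(12.0)), (np.float64(3.7), np.float64(27.5)), (np.float64(5.0), np.float64(25.8)), (np.float64(0.9), np.float64(27.3)), (np.float64(0.2), np.float64(28.0))]
top0 [(np.float64(-0.9), np.float64(12.8)), (np.float64(-0.9), np.float64(12.3)), (np.float64(-0.8), np.float64(12.0)), (np.float64(-0.4), np.float64(11.2)), (np.float64(-0.4), np.float64(10.8)), (np.float64(-0.2), np.float64(11.0)), (np.float64(-0.2), np.float64(11.0)), (np.float64(-0.4), np.float64(10.8)), (np.float64(-0.4), np.float64(10.2))]
top [(np.float64(6.4), np.float64(12.8)), (np.float64(6.6), np.float64(12.8)), (np.float64(6.8), np.float64(12.0)), (np.float64(6.8), np.float64(11.5)), (np.float64(6.8), np.float64(11.0)), (np.float64(6.8), np.float64(11.0)), (np.float64(6.8), np.float64(10.5)), (np.float64(7.1), np.float64(9.8)), (np.float64(7.8), np.float64(11.5))]
```

It follows cleanly: 7.3° swung. I'll do the second half.

move_arm(plan=[[1,[0.0045,0,0],0],[1,[0.0045,0.0001,0.0001],0],[1,[0.0045,0.0002,0.0002],0],[1,[0.0045,0.0003,0.0003],0],[1,[0.0045,0.0003,0.0003],0]])

```text
time: 12.75
position: [0.6101, -0.0261, 0.0894]
tcp_rot: [135.0, 0.0, 37.0]
force: [-5.1, 6.5, -10.0]
grip_width: 0.0853
```

```bash
python3 ang.py
```

```text
12.75 {'position': array([ 0.6101, -0.0261,  0.0894]), 'force': array([-5.1498,  6.4631, -9.9998])}
scene0 [(np.float64(1.6), np.float64(13.8)), (np.float64(1.6), np.float64(13.2)), (np.float64(1.7), np.float64(13.5)), (np.float64(1.7), np.float64(13.5)), (np.float64(1.8), np.float64(12.5)), (np.float64(1.6), np.float64(11.8)), (np.float64(1.4), np.float64(11.2)), (np.float64(1.6), np.float64(11.8)), (np.float64(1.5), np.float64(12.0))]
scene [(np.float64(16.5), np.float64(14.0)), (np.float64(16.4), np.float64(13.3)), (np.float64(16.4), np.float64(12.2)), (np.float64(16.5), np.float64(12.0)), (np.float64(16.4), np.float64(11.7)), (np.float64(9.4), np.float64(27.2)), (np.float64(7.9), np.float64(28.0)), (np.float64(7.2), np.float64(29.0)), (np.float64(6.5), np.float64(29.2))]
top0 [(np.float64(-0.9), np.float64(12.8)), (np.float64(-0.9), np.float64(12.3)), (np.float64(-0.8), np.float64(12.0)), (np.float64(-0.4), np.float64(11.2)), (np.float64(-0.4), np.float64(10.8)), (np.float64(-0.2), np.float64(11.0)), (np.float64(-0.2), np.float64(11.0)), (np.float64(-0.4), np.float64(10.8)), (np.float64(-0.4), np.float64(10.2))]
top [(np.float64(13.9), np.float64(12.8)), (np.float64(14.0), np.float64(12.5)), (np.float64(13.9), np.float64(12.2)), (np.float64(14.0), np.float64(11.5)), (np.float64(14.0), np.float64(11.5)), (np.float64(14.0), np.float64(11.0)), (np.float64(14.3), np.float64(11.0)), (np.float64(14.4), np.float64(10.8)), (np.float64(14.5), np.float64(11.0))]
```

Arm at about 14.7°, within 1 mm of the hole. Lowering straight down.

move_arm(plan=[[1,[0.0005,-0.002,0.002],0],[1,[0,-0.002,0.002],0],[1,[0,-0.002,0.002],0],[1,[0,-0.002,0.002],0],[1,[0,0,0],0]])

```text
time: 13.48
position: [0.6111, -0.0259, 0.0786]
tcp_rot: [134.9, -0.0, 37.0]
force: [-4.1, 7.5, -6.5]
grip_width: 0.0853
```

move_arm(plan=[[1,[0,-0.002,0.0015],0],[1,[0,-0.002,0.0005],0],[1,[0,-0.001,0],0],[1,[0,0,0],0]])

```text
time: 13.98
position: [0.6098, -0.0251, 0.0741]
tcp_rot: [134.9, -0.0, 36.9]
force: [0.6, -0.6, 0.5]
grip_width: 0.0852
```

```bash
python3 ang.py|grep -v 0; python3 - <<'E'
from h import *
from workcell import ctrl
s=ctrl.sense();R=toolR(s)
print("rel ringc(.262) in tool",(R.T@(s["position"]-ringc(.262))*1e3).round(1),s["force"].round(1))
th=TH-.262;o=np.array([np.cos(th),np.sin(th)]);tg=np.array([o[1],-o[0]])
for f in("top_","scene_"):
    W=cloud(pickle.load(open(f+".pkl","rb")));r=(W[:,:2]-PV)@o;t=(W[:,:2]-PV)@tg
    m=(W[:,2]>.104)&(r>.162)&(r<.178)&(abs(t)<.014);print(f,m.sum(),np.median(W[m,2]),np.sort(W[m,2])[-8:].round(3))
E
```

```text
rel ringc(.262) in tool [-52.6   1.3  31.2] [-0.1 -0.6 -1. ]
top_ 11 0.11460242985283828 [0.11  0.113 0.115 0.116 0.116 0.119 0.123 0.125]
scene_ 20 0.11162879628611636 [0.112 0.113 0.114 0.115 0.116 0.116 0.118 0.121]
```

Contact force is gone and the ring is back at its home height. Withdrawing along the tool axis.

move_arm(plan=[[1,[0.002,-0.001,-0.01],0],[1,[0,0,-0.02],0],[1,[0,0,-0.03],0],[1,[0,0,-0.04],0],[1,[0,0,-0.05],0]])

```text
time: 14.7
position: [0.5458, 0.0625, 0.1797]
tcp_rot: [135.0, 0.0, 36.9]
force: [0.0, 0.6, 0.2]
grip_width: 0.0853
```

move_arm(plan=[[1,[0,0,-0.05],0],[1,[0,0,-0.05],0],[1,[0,0,0],0]])

```text
time: 15.08
position: [0.504, 0.1206, 0.2523]
tcp_rot: [134.9, -0.3, 37.1]
force: [0.6, 0.6, -0.6]
grip_width: 0.0854
```

```bash
python3 ang.py; python3 look.py end
```

```text
15.075 {'position': array([0.504 , 0.1206, 0.2523]), 'force': array([ 0.6397,  0.6448, -0.5799])}
scene0 [(np.float64(1.6), np.float64(13.8)), (np.float64(1.6), np.float64(13.2)), (np.float64(1.7), np.float64(13.5)), (np.float64(1.7), np.float64(13.5)), (np.float64(1.8), np.float64(12.5)), (np.float64(1.6), np.float64(11.8)), (np.float64(1.4), np.float64(11.2)), (np.float64(1.6), np.float64(11.8)), (np.float64(1.5), np.float64(12.0))]
scene [(np.float64(16.6), np.float64(13.8)), (np.float64(16.4), np.float64(13.3)), (np.float64(16.6), np.float64(12.8)), (np.float64(16.6), np.float64(12.2)), (np.float64(16.5), np.float64(11.5)), (np.float64(16.4), np.float64(11.7)), (np.float64(15.6), np.float64(13.2)), (np.float64(16.2), np.float64(11.5)), (np.float64(14.3), np.float64(27.0))]
top0 [(np.float64(-0.9), np.float64(12.8)), (np.float64(-0.9), np.float64(12.3)), (np.float64(-0.8), np.float64(12.0)), (np.float64(-0.4), np.float64(11.2)), (np.float64(-0.4), np.float64(10.8)), (np.float64(-0.2), np.float64(11.0)), (np.float64(-0.2), np.float64(11.0)), (np.float64(-0.4), np.float64(10.8)), (np.float64(-0.4), np.float64(10.2))]
top [(np.float64(13.9), np.float64(12.8)), (np.float64(13.9), np.float64(12.2)), (np.float64(14.0), np.float64(12.0)), (np.float64(13.9), np.float64(11.7)), (np.float64(14.0), np.float64(11.5)), (np.float64(14.0), np.float64(11.0)), (np.float64(14.0), np.float64(11.0)), (np.float64(14.3), np.float64(10.5)), (np.float64(14.3), np.float64(10.5))]
15.175 {'position': array([0.504 , 0.1186, 0.2496]), 'tcp_rot': array([ 1.349392e+02, -4.030000e-02,  3.699530e+01]), 'force': array([-0.4931, -0.4979, -1.1503])}
rel ringc in tool [-0.0032  0.0011 -0.2178]
```

View pics/end.png

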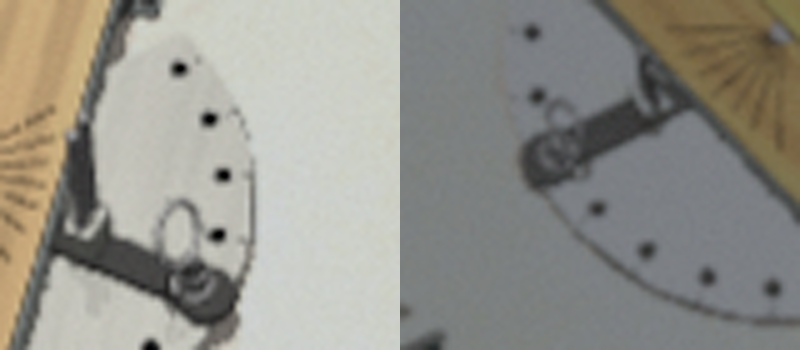

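The scene view (left) shows the arm over the next hole with the square-cut hole free at (218,235), and the gripper is away. One last numeric check of the pin height and the loose objects.

```bash
python3 - <<'E'
from h import *
for n in("top","scene"):
    d0=pickle.load(open(n+"0.pkl","rb"));d1=pickle.load(open(n+"_.pkl","rb"))
    for d,a in((d0,0),(d1,.26)):
        th=TH-a;o=np.array([np.cos(th),np.sin(th)]);tg=np.array([o[1],-o[0]])
        W=cloud(d);r=(W[:,:2]-PV)@o;t=(W[:,:2]-PV)@tg
        m=(W[:,2]>.068)&(W[:,2]<.14)&(r>.16)&(r<.2)&(abs(t)<.03);k=m&(W[:,2]>.106)
        # ring pts satisfy z ~ zc - (r-.181)/tan25 ; estimate zc
        print(n,a,m.sum(),"zc",np.median(W[m,2]+(r[m]-.181)/np.tan(np.radians(25))).round(4),"mean z",W[m,2].mean().round(4),"top5",np.sort(W[m,2])[-5:].mean().round(4),"t",t[m].mean().round(4))
    D=cv2.absdiff(d0["frame"],d1["frame"]).max(2);Z=[("saw",(.3,.55)),("knife",(.3,-.35)),("basket",(.44,-.6))]
    if n=="top":
        for nm,(u0,v0,u1,v1) in(("saw",(163,168,210,280)),("knife",(378,232,412,302)),("basket",(435,190,480,232)),("slat",(300,88,390,190))):print(nm,(D[v0:v1,u0:u1]>45).sum())
E
```

```text
top 0 51 zc 0.1006 mean z 0.0938 top5 0.1188 t 0.002
top 0.26 45 zc 0.1052 mean z 0.0959 top5 0.1202 t 0.0005
saw 1969
knife 0
basket 0
slat 366
scene 0 51 zc 0.0913 mean z 0.093 top5 0.1157 t 0.0025
scene 0.26 58 zc 0.0961 mean z 0.0938 top5 0.1174 t 0.0044
```

The knife and basket show no change. The ring reads 1–2 mm higher than at the start, which is close to the depth noise, so I'll average more frames. The saw and slat differences are probably shadow, so I'll check those by colour.

```bash
python3 - <<'E'
from h import *
from workcell import ctrl
def zc(W,a):
    th=TH-a;o=np.array([np.cos(th),np.sin(th)]);tg=np.array([o[1],-o[0]])
    r=(W[:,:2]-PV)@o;t=(W[:,:2]-PV)@tg
    m=(W[:,2]>.083)&(W[:,2]<.14)&(r>.16)&(r<.2)&(abs(t)<.03);r,t,z=r[m],t[m],W[m,2]
    f=least_squares(lambda q:np.hypot(t-q[0],(z-q[1])/np.cos(np.radians(25)))-.0215,[0,.095],loss="soft_l1",f_scale=.002)
    return [f.x[0].round(4),f.x[1].round(4),len(r)]
for n in("top","scene"):
    print(n,"before",[zc(cloud(pickle.load(open(n+k+".pkl","rb"))),0) for k in("0","1")])
    N=[ctrl.get_image(n) for _ in range(8)]
    print(n,"after",[zc(cloud(d),.262)[:2] for d in N],"pooled",zc(np.vstack([cloud(d) for d in N]),.262))
    a,b=pickle.load(open(n+"0.pkl","rb")),N[-1]
    if n=="scene":
        for nm,(u0,v0,u1,v1),lo,hi in(("saw handle",(450,260,495,305),(0,60,20),(25,255,140)),("saw edge",(375,290,475,352),(15,90,90),(35,255,255)),("slat",(225,185,262,265),(10,60,60),(30,255,255))):
            c=[]
            for d in(a,b):
                M=cv2.moments(cv2.inRange(cv2.cvtColor(d["frame"],cv2.COLOR_RGB2HSV)[v0:v1,u0:u1],lo,hi),True);c.append((M["m00"],round(M["m10"]/max(M["m00"],1),2),round(M["m01"]/max(M["m00"],1),2)))
            print(nm,c)
print(ctrl.sense()["time"])
E
```

```text
top before [[np.float64(0.0014), np.float64(0.0982), 33], [np.float64(0.0014), np.float64(0.0976), 35]]
top after [[np.float64(0.0017), np.float64(0.0966)], [np.float64(0.0009), np.float64(0.0987)], [np.float64(0.0015), np.float64(0.0996)], [np.float64(0.0015), np.float64(0.0989)], [np.float64(0.0013), np.float64(0.0973)], [np.float64(0.0017), np.float64(0.0973)], [np.float64(0.0015), np.float64(0.0976)], [np.float64(0.0012), np.float64(0.0988)]] pooled [np.float64(0.0014), np.float64(0.0981), 246]
scene before [[np.float64(0.0028), np.float64(0.0965), 32], [np.float64(0.0025), np.float64(0.0966), 33]]
scene after [[np.float64(0.0028), np.float64(0.0968)], [np.float64(0.0029), np.float64(0.0969)], [np.float64(0.0025), np.float64(0.0964)], [np.float64(0.003), np.float64(0.0965)], [np.float64(0.003), np.float64(0.0972)], [np.float64(0.003), np.float64(0.0969)], [np.float64(0.0029), np.float64(0.0976)], [np.float64(0.0035), np.float64(0.0981)]] pooled [np.float64(0.003), np.float64(0.0971), 297]
saw handle [(594.0, 21.73, 21.73), (599.0, 21.69, 21.74)]
saw edge [(340.0, 58.03, 34.43), (339.0, 57.89, 34.52)]
slat [(1584.0, 24.91, 48.71), (1584.0, 24.91, 48.71)]
16.075
```

Averaged, the ring height matches the start to within about 0.5 mm. Its tangential position, taken in a frame turned by 0.262 rad, is also unchanged to under 1 mm. The saw and slat haven't moved. Handing in.

```bash
python3 -c "
from workcell import ctrl
print(ctrl.hand_in())"
```

```text
the job is handed in; nothing more can be done
None
```

The index pin is home in the first hole clockwise of the square-cut hole, and the job is handed in. `hand_in()` gives no verdict, so the results below are my own checks. The clock stood at about 16 s of the 38 s allowed.

**How it was done:**
- **Tilt:** the moves only allow turning about the tool's own axis. I got the 45° tilt by reaching past the arm's limit along the swing arm's heading, where it gives up orientation to gain reach.
- **Lift:** one finger of the open gripper went through the ring and raised the pin about 11–12 mm, with roughly 10 N on the finger.
- **Swing and release:** I swung the arm one hole clockwise, lowered until the contact force was gone, and backed out along the finger.

**Last checks:**
- **Arm angle:** the images give about 14.7° against the nominal 15° (scene 14.9°, top 14.6°), within tolerance.
- **Pin height:** averaged over 8 frames per camera, the ring is within about 0.5 mm of its starting height. A first single-frame reading was 1–2 mm high, which the averaging showed to be noise.
- **Loose objects:** saw, knife, basket and slat are unmoved. A simple image difference did flag the saw and slat, but their colour positions had not shifted, so I put it down to changed shadows.
- **Robot:** it is clear of everything, with no contact force beyond sensor noise.

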